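Close up ceramic terminal blocks in a screw-lid tub

ROBOT

A 6-joint arm with a two-finger parallel gripper is mounted at the origin on the work surface. World frame = base frame: x ahead of the robot, y to its left, z up, the work surface at z = 0. Lengths are in mm, angles in degrees, forces in N, time in s.
With the tool pointing down it reaches from about 350 to 850 mm from the base axis. Payload 8.1 kg.
Tool frame: the origin (TCP) lies midway between the tips of the shut fingers; the grasp point (between the pads) lies 19 mm behind it (hold_point_z is the distance from the TCP to the grasp point, in mm); z points along the fingers, y is the direction in which the jaws open and shut (so a half turn about z gives the same grasp; the last joint's range is limited). The gripper opens to 85 mm and grips with 20 to 120 N. Pads are 22 mm wide; open, the fingers measure 114 mm over their backs; the gripper's body (76 mm by 85 mm) begins 54 mm behind the grasp point. The pads swing forward as they close: fully open they stand 13 mm farther back than shut.
Start: joints at [-78.633, 7.471, 85.268, -0, 87.261, -4.893], TCP at [168.024, -575.998, 231.292] pointing down, gripper open.
Joint ranges: [-169.43, 169.43], [-51.17, 129.36], [1.28, 143.12], [-76.62, 256.62], [0, 156.53], [-152.29, 152.29]. Speed limits (degrees/s): [136.94, 136.94, 159.86, 180, 180, 180].

INTERFACE

Orientations are given as [roll, pitch, yaw] about the fixed x, y, z axes, in that order (R = Rz(yaw) Ry(pitch) Rx(roll)).
In Python, from bench import sense, snapshot, camera_params, hand_in, hold_point_z gives the robot as it stands.
- The arm moves only by the tool servo_tool, never from a script. Its argument "motion" is a list of rows, each a list of 7 numbers: the finger opening in mm, from 0 to 85.4, then the shift along the tool's x, y, z in mm, then the turn, a rotation vector about the tool's x, y, z in rad. A call has 1 to 10 rows; each row shifts and turns the pose as measured when the row begins, along the tool's axes as they then stand; what a row does not reach is not made up. A row lasts 1/10 s, in which the tool goes at most 50 mm and 8.59 degrees, less where a joint would pass 70% of its speed; a pose out of reach is approached as far as the arm can. A call with a gripper value outside its range is refused whole. The fingers move at their own pace and stop on an object; "force" is the grip in N (left out, the last holds). Time passes only in rows, so rows that do not move let the fingers close. It gives the time, the measured TCP pose, the force and the opening at its end, in the units of the state.
- sense(): the state, without advancing time (a new reading comes with each control period).
- snapshot(name): name is "scene" or "side" or "wrist"; returns the picture (400x640x3 uint8, blue, green, red); there is no depth.
- camera_params(name): a dict with "fx", "fy", "cx", "cy" (pixels), "D" ([k1, k2, p1, p2, k3] as OpenCV has them; the pictures are not rectified), "R" (3x3) and "t" (3): a world point X has camera coordinates R X + t; the wrist camera has in their place "tool_from_camera" (4x4, takes a point from camera to tool coordinates, whose origin is the TCP and whose axes are the flange's). Camera axes: x right, y down, z forward; pixel columns grow to the right and rows downward; lengths in mm; the calibration is good to about 2 mm. A picture is of the moment at which its call begins: read the wrist's pose just before it. camera_params takes no time and is no camera call.
- hand_in(): hands the job in, once; it reports no verdict.
The state is a dict: "time": time; "joint_pos": joint angles; "qd": joint speeds; "joint_efforts": joint torques, N m; "tool_pos": TCP position; "tcp_rot": TCP orientation; "ft_force": force on the tool from outside, world axes, zero at the start; "wrist_torque": the same for the moment, N m; "finger_gap": finger opening in mm.
Only numpy, scipy, OpenCV 4.12 (cv2) and the standard library are available. Lean on these libraries where they do the work, as an engineer would, in place of code of your own. Each camera call takes 0.05 s, during which the arm holds its last target. There are 200 camera calls.

TASK

Pack the ceramic terminal blocks away dry: unscrew the lid from the metal tub and lay it aside, and put every block from the rubber pad into the tub, all lying flat on its floor so that nothing stands above the fill line. Then set the lid back level on the tub's neck, turn it backward (counter-clockwise seen from above) until it rides up and you feel it drop into the start of the thread, and only then turn it forward (clockwise) until it is screwed fully home on its seal. Leave the screwdriver, the finished heater and the clamp band where they are.

Things in the scene. Friction and masses are not known exactly. Their poses are not given: they have to be found in the camera images.
- tub: Low round aluminium tub, cannot move or turn: held in a black round bench holder 172 mm across. Origin: on the bench, on the tub's axis; z up, yaw arbitrary. Its neck is 138 mm across from the rim down to 27 mm above the origin and carries a right-hand four-start thread: ridges 5 mm proud, 3 mm thick, lead 30 mm a turn, highest 4 mm below the rim, starts 90 degrees apart at an angle not given.
- tub_floor (a point): Centre of the tub's flat inner floor, 14 mm above the bench. The bore is 132 mm in diameter and 34 mm deep. The fill line is a dark line round the inside, 28 mm above this floor.
- tub_rim (a point): Centre of the tub's mouth at the height of the metal rim, 48 mm above the bench. A rubber seal ring on the rim stands 2 mm proud; the lid presses it flush (3 to 5 N) as it is screwed down.
- lid: Round grey screw lid, 157 mm across, about 160 g; at the start it is on the tub, lightly screwed down to the seal. Origin: centre of the skirt's lower edge, z up. Skirt 19 mm deep inside, with four lugs 90 degrees apart that clear the tub's neck by 2 mm all round. Set on the neck, the lugs rest on the thread ridges with the lid's origin 34 to 42 mm above the tub's origin, depending on the angle.
- lid_top (a point): Centre of the lid's top face, 23 mm above the lid's origin. On the thread, turning counter-clockwise raises the lid, within a quarter turn, until its origin is 42 mm above the tub's; it then drops 7.5 mm to 34 mm: the thread start. From there about 80 degrees clockwise screws it down: seal met at 31 mm, fully home at 29 mm. Last turning: 0.5 N m. At the start: 31 mm.
- lid_bar (a point): Middle of the black grip bar across the lid's top, 35 mm above the lid's origin. The bar is 64 mm long (along the lid's x), 16 mm wide (along y) and 24 mm high, rising from the top face. To take the lid off, turn it counter-clockwise about 80 degrees (it rises some 6 mm, to 37 mm above the tub's origin), then lift it straight up.
- block1: White three-pole ceramic terminal block with brass screws in the top, 40 mm long (x), 22 mm wide (y), 20 mm high (z), 48 g; origin at its centre. Lies on the rubber pad at the start; may be absent. It may lie on any long side in the tub; on end, or on top of another block, it stands above the fill line and the rim.
- block2: White three-pole ceramic terminal block with brass screws in the top, 40 mm long (x), 22 mm wide (y), 20 mm high (z), 48 g; origin at its centre. Lies on the rubber pad at the start; may be absent. It may lie on any long side in the tub; on end, or on top of another block, it stands above the fill line and the rim.
- block3: White three-pole ceramic terminal block with brass screws in the top, 40 mm long (x), 22 mm wide (y), 20 mm high (z), 48 g; origin at its centre. Lies on the rubber pad at the start; may be absent. It may lie on any long side in the tub; on end, or on top of another block, it stands above the fill line and the rim.
- block4: White three-pole ceramic terminal block with brass screws in the top, 40 mm long (x), 22 mm wide (y), 20 mm high (z), 48 g; origin at its centre. Lies on the rubber pad at the start; may be absent. It may lie on any long side in the tub; on end, or on top of another block, it stands above the fill line and the rim.
- pad: Black rubber pad, 200 x 200 x 4 mm, fixed on the bench, on which the blocks lie at the start. Origin: centre of its underside.
- board: Dark wooden board, 200 x 200 x 12 mm, with a white ceramic plate, 170 x 170 x 6 mm, centred on it; fixed, top 18 mm above the bench, empty: a good place to lay the lid. Origin: centre of its underside.
- screwdriver: Red-handled screwdriver, 190 mm long, lying on the bench in front of the tub; leave alone. Origin: under its middle, x along it to the tip.
- heater: Finished steel cartridge heater standing upright, 48 mm across, 114 mm high with its stud, beyond the tub; leave alone. Origin: centre of its foot.
- band: Loose steel clamp band lying on the bench, 52 mm across, 12 mm high, beyond the tub; leave alone. Origin: centre of its underside.
Not all that is in view belongs to the job. Leave any purple look-alike of the block1 alone.

How it is judged:
By the outcome, as a careful person would: the job done as asked, in the order asked, and still so for the second after the job is handed in, with the robot touching nothing.
Of block1, block2, block3, block4 only 2 to 4 are there at a start; the rules pass over those that are not, and their reading is None.
At some moment in a run one of block1, block2, block3, block4 may be knocked a few centimetres aside while the robot is not near it.
Once in a run the grip may slacken for a moment while it holds something.
It also fails if it takes over 210 s, if anything falls off the work surface, if the arm or the gripper's body presses on something with over 40 N, if the wrist force passes 120 N, or if a joint passes its speed limit or range.

## Working session

There is one attempt and no reset: what is moved stays moved. The work goes in short steps, Python scripts to look and compute and a tool call to move; the robot and the scene stay as the last step left them, time stands still between calls to the robot, and variables do not carry over. Pictures are saved under pics/ and viewed, about 12 in all and at most 16, crops included, and the job is handed in when it is done.

Besides the shell and the picture viewer there is one more tool, called after ">>>" as a command line: name --pt "numbers of a row" for each row, then --argument value for the rest. servo_tool: Moves the arm, as the interface text tells. Its arguments: {"type":"object","properties":{"motion":{"type":"array"},"force":{"type":"number"}},"required":["motion"]}

```bash
ls; mkdir -p pics
python3 - <<'E'
from bench import *
import cv2,numpy as np
print(sense(),hold_point_z)
for n in ("scene","side","wrist"):
    cv2.imwrite(f"pics/{n}0.png",snapshot(n)); print(n,camera_params(n))
E
```

```text
pics
{'time': 0.0, 'joint_pos': array([-7.86310923e+01,  7.51485431e+00,  8.53299297e+01, -1.10788213e-03,
        8.72615149e+01, -4.89255784e+00]), 'qd': array([-0.02841831, -0.00658171, -0.07593998,  0.00943561,  0.01022453,
       -0.08301508]), 'joint_efforts': array([ 3.75429427e-04, -5.69391310e+01, -5.00557745e+01,  6.65975861e-06,
        1.43874538e-02,  2.07130952e-06]), 'tool_pos': array([ 167.92277497, -575.44545648,  230.2408458 ]), 'tcp_rot': array([-1.79893994e+02, -7.96347912e-03,  1.62615121e+01]), 'ft_force': array([ 0.97428751,  0.34508014, -0.13444099]), 'wrist_torque': array([0.01435279, 0.00327616, 0.00553062]), 'finger_gap': 85.19725930492426} 18.700000000000003
scene {'fx': 407.5259044767973, 'fy': 407.5259044767973, 'cx': 311.6128958102219, 'cy': 193.8958032611902, 'D': array([0.02259065, 0.        , 0.        , 0.        , 0.        ]), 'R': array([[-0.62258372,  0.78242418, -0.01420938],
       [ 0.58785679,  0.45562466, -0.66845386],
       [-0.51654032, -0.42452157, -0.74361787]]), 't': array([ 333.91616409, -231.75401501, 1396.36105308])}
side {'fx': 47
[... 222 characters left out ...]
],
       [-0.45176465,  0.456078  , -0.76674739],
       [ 0.53431839, -0.54993452, -0.64193137]]), 't': array([376.16925424, 269.89123169, 946.51340857])}
wrist {'fx': 306.7790985478439, 'fy': 306.7790985478439, 'cx': 317.8999802697085, 'cy': 195.42364351070827, 'D': array([0.01306151, 0.        , 0.        , 0.        , 0.        ]), 'tool_from_camera': array([[ 1.06374331e-04, -9.54958140e-01, -2.96740526e-01,
         7.54301932e+01],
       [ 9.99999667e-01, -1.38400542e-04,  8.03870716e-04,
        -2.33397350e-01],
       [-8.08731933e-04, -2.96740513e-01,  9.54957807e-01,
        -1.41913997e+02],
       [ 0.00000000e+00,  0.00000000e+00,  0.00000000e+00,
         1.00000000e+00]])}
```

View pics/scene0.png

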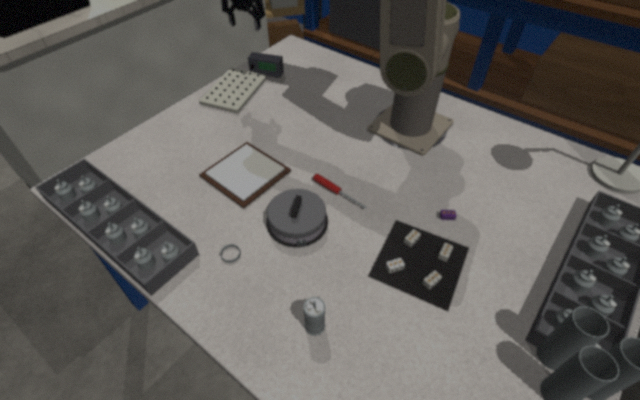

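View pics/side0.png

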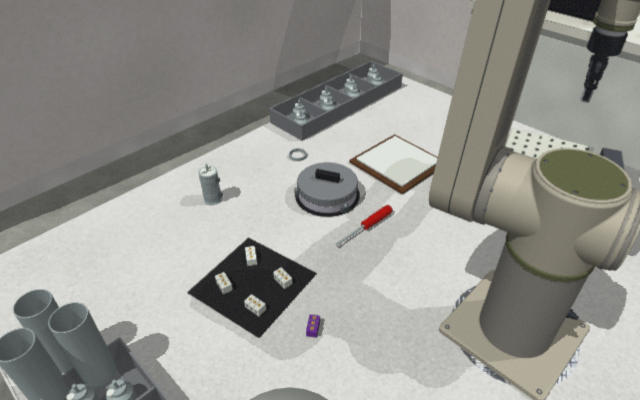

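Four blocks lie on the black pad: scene (413,238), (446,252), (396,265), (433,279); side (251,256), (223,283), (283,278), (255,305). The bar is at scene (296,207) and side (328,175), and the board is at scene (246,172).

```bash
cat > h.py <<'E'
from bench import *
import cv2,numpy as np
from scipy.spatial.transform import Rotation as Ro
def tool():
    s=sense(); T=np.eye(4); T[:3,:3]=Ro.from_euler('xyz',s['tcp_rot'],degrees=True).as_matrix(); T[:3,3]=s['tool_pos']; return T
def rays(name,px,T=None):
    p=camera_params(name); K=np.array([[p['fx'],0,p['cx']],[0,p['fy'],p['cy']],[0,0,1]])
    u=cv2.undistortPoints(np.array(px,float).reshape(-1,1,2),K,p['D'])[:,0]
    d=np.c_[u,np.ones(len(u))]
    if name=='wrist':
        M=(tool() if T is None else T)@p['tool_from_camera']; return M[:3,3],d@M[:3,:3].T
    return -p['R'].T@p['t'],d@p['R']
def onz(name,px,z,T=None):
    o,d=rays(name,px,T); return o+d*((z-o[2])/d[:,2])[:,None]
def tri(a,b):
    (o1,d1),(o2,d2)=[rays(n,[p]) for n,p in (a,b)]
    A=[];B=[]
    for o,d in((o1,d1[0]),(o2,d2[0])):
        d=d/np.linalg.norm(d);P=np.eye(3)-np.outer(d,d);A.append(P);B.append(P@o)
    return np.linalg.lstsq(np.vstack(A),np.hstack(B),rcond=None)[0]
def blobs(mask,amin,amax):
    c,_=cv2.findContours(mask,cv2.RETR_EXTERNAL,cv2.CHAIN_APPROX_NONE)
    return [x for x in c if amin<cv2.contourArea(x)<amax]
def d2t(v):  # world vector -> tool axes
    return tool()[:3,:3].T@np.array(v,float)
E
python3 - <<'E'
from h import *
for n in('scene','side'):
    im=cv2.imread(f'pics/{n}0.png'); hsv=cv2.cvtColor(im,cv2.COLOR_BGR2HSV)
    dark=(hsv[...,2]<50).astype(np.uint8)*255
    pad=max(blobs(dark,1500,12000),key=lambda c:cv2.contourArea(c) if (cv2.pointPolygonTest(c,((418,262) if n=='scene' else (235,275)),True)>-30) else 0)
    q=cv2.approxPolyDP(cv2.convexHull(pad),8,True)[:,0]; print(n,'pad',onz(n,q,4).round().tolist())
    m=np.zeros_like(dark);cv2.fillConvexPoly(m,cv2.convexHull(pad),255); m=cv2.erode(m,np.ones((5,5)))
    w=((hsv[...,2]>110)&(m>0)).astype(np.uint8)*255
    for c in blobs(w,30,1000):
        (x,y),_,_=cv2.minAreaRect(c); print('blk',(round(x),round(y)),onz(n,[(x,y)],14)[0].round(1))
print('bar',tri(('scene',(295,207)),('side',(328,175))),onz('side',[(317,172),(340,178)],78),onz('scene',[(299,199),(292,214)],78))
print('board',onz('scene',[(246,144),(290,168),(246,202),(201,173)],18),onz('side',[(395,136),(437,160),(400,186),(351,161)],18))
print('sd',onz('scene',[(315,178),(363,206)],10), 'heater',onz('scene',[(315,325)],20))
E
```

```text
scene pad [[391.0, 179.0, 4.0], [354.0, 364.0, 4.0], [537.0, 401.0, 4.0], [573.0, 214.0, 4.0]]
blk (432, 278) [492.9 338.9  14. ]
blk (395, 264) [513.6 247.5  14. ]
blk (446, 250) [399.2 328.   14. ]
blk (413, 236) [412.2 239.9  14. ]
side pad [[572.0, 217.0, 4.0], [386.0, 180.0, 4.0], [348.0, 368.0, 4.0], [537.0, 404.0, 4.0]]
blk (254, 304) [408.6 331.2  14. ]
blk (223, 282) [500.1 340.3  14. ]
blk (282, 277) [420.7 242.7  14. ]
blk (251, 255) [518.8 250.7  14. ]
bar [556.4077936  -39.13538297  64.35016283] [[572.83656384 -15.85862337  78.        ]
 [514.26727187 -38.99072947  78.        ]] [[537.27322672 -40.48200103  78.        ]
 [587.60607181 -22.01041054  78.        ]]
board [[ 421.17020878 -362.54983791   18.        ]
 [ 418.25712256 -177.83361642   18.        ]
 [ 598.75025811 -187.16038174   18.        ]
 [ 599.28166163 -376.70600025   18.        ]] [[ 588.52749593 -366.51462644   18.        ]
 [ 425.94129942 -352.10899923   18.        ]
 [ 428.64772621 -183.32764049   18.        ]
 [ 596.99332033 -175.41097411   18.        ]]
sd [[398.9389363  -96.15131498  10.        ]
 [402.61125405  78.64526253  10.        ]] heater [[763.69181682 190.87163954  20.        ]]
```

>>> servo_tool --pt "85 39 -30 -4 0 0 0" --pt "85 39 -30 -4 0 0 0" --pt "85 39 -30 -4 0 0 0" --pt "85 39 -30 -4 0 0 0" --pt "85 39 -30 0 0 0 0" --pt "85 39 -30 0 0 0 0" --pt "85 39 -30 0 0 0 0" --pt "85 39 -30 0 0 0 0" --pt "85 39 -30 0 0 0 0" --pt "85 39 -30 0 0 0 0"

```text
time: 1.15
tool_pos: [459.8, -173.0, 243.7]
tcp_rot: [-179.7, 0.0, 15.6]
ft_force: [0.4, -0.3, -0.3]
finger_gap: 85.1
```

```bash
python3 -c "
from h import *
s=sense();print(s['tool_pos'],s['tcp_rot'],d2t(np.array([560,-32,230])-s['tool_pos']))"
```

```text
[ 459.84222721 -173.03346936  243.67219258] [-1.79651585e+02  2.51436871e-02  1.56037367e+01] [ 134.40800193 -108.81018829   14.27514348]
```

>>> servo_tool --pt "85 38 -31 4 0 0 0" --pt "85 38 -31 4 0 0 0" --pt "85 35 -28 4 0 0 0" --pt "85 12 -9 2 0 0 0" --pt "85 0 0 0 0 0 0"

```text
time: 1.65
tool_pos: [554.5, -34.8, 228.8]
tcp_rot: [-179.6, 0.0, 16.0]
ft_force: [-0.8, 0.5, -0.1]
finger_gap: 85.0
```

```bash
python3 -c "
from h import *
s=sense();print(s['tool_pos'],s['tcp_rot']);np.save('Tw.npy',tool());cv2.imwrite('pics/w1.png',snapshot('wrist'))"
```

```text
[554.48992211 -34.83911483 228.83291045] [-1.79596848e+02  2.93255727e-02  1.60174550e+01]
```

View pics/w1.png

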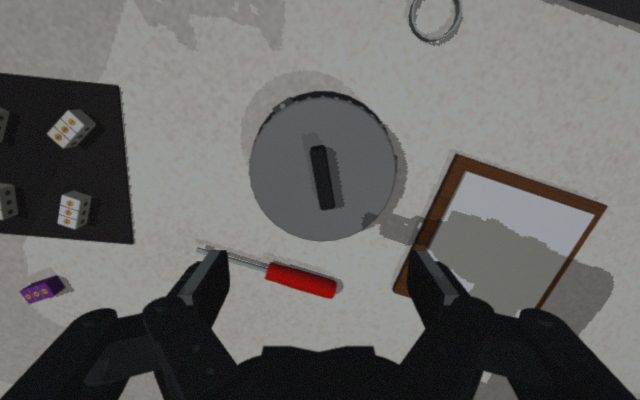

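The wrist view shows the lid disc at about (323,167) and its bar from (318,147) to (327,208).

Run:
```python
from h import *
T=np.load('Tw.npy'); im=cv2.imread('pics/w1.png'); v=cv2.cvtColor(im,cv2.COLOR_BGR2GRAY)
m=np.zeros_like(v); m[138:215,302:345]=255
b=((v<42)&(m>0)).astype(np.uint8)*255
c=max(blobs(b,50,5000),key=cv2.contourArea); r=cv2.minAreaRect(c);bx=cv2.boxPoints(r)
P=onz('wrist',bx,78,T);print('bar',r,P.round(1).tolist(),P.mean(0))
# lid circle: sample disc edge radially
g=cv2.GaussianBlur(v,(5,5),0).astype(int); pts=[]
for a in np.radians(np.r_[95:330:5]):
    pr=[g[int(168+k*np.sin(a)),int(323+k*np.cos(a))] for k in range(60,90)]
    k=np.argmax(np.abs(np.diff(pr))); pts.append((323+(60.5+k)*np.cos(a),168+(60.5+k)*np.sin(a)))
W=onz('wrist',pts,54,T)[:,:2]
for i in range(5):
    A=np.c_[2*W,np.ones(len(W))];s=np.linalg.lstsq(A,(W**2).sum(1),rcond=None)[0];R=np.sqrt(s[2]+s[:2]@s[:2]);e=abs(np.hypot(*(W-s[:2]).T)-R);W=W[e<max(1.5,2*np.median(e))]
print('lid',s[:2],R,len(W))
```

```text
bar ((322.0244445800781, 177.08094787597656), (63.97350311279297, 15.961913108825684), 80.34010314941406) [[583.3, -16.4, 78.0], [589.9, -30.1, 78.0], [532.0, -58.5, 78.0], [524.8, -44.0, 78.0]] [557.50515044 -37.2597167   78.        ]
lid [558.36009555 -39.72181958] 80.25012066240404 31
```

>>> servo_tool --pt "85 2.3 4.5 20 -0.007 0 -0.09" --pt "85 0 0 40 0 0 -0.085" --pt "85 0 0 40 0 0 0" --pt "85 0 0 25 0 0 0" --pt "85 0 0 0 0 0 0"

```text
time: 2.2
tool_pos: [556.0, -47.9, 103.2]
tcp_rot: [179.7, -0.1, 26.1]
ft_force: [-0.5, -0.4, -0.1]
finger_gap: 84.9
```

```bash
python3 -c "
from h import *
s=sense();print(s['tool_pos'],s['tcp_rot'],d2t(np.array([558,-38.5,57])-s['tool_pos']));np.save('Tw.npy',tool());im=snapshot('wrist');cv2.imwrite('pics/w2.png',im)"
```

```text
[555.98956906 -47.92966125 103.21170112] [ 1.79704034e+02 -7.61874609e-02  2.60612682e+01] [ 5.88731793 -7.82629988 46.17975944]
```

View pics/w2.png

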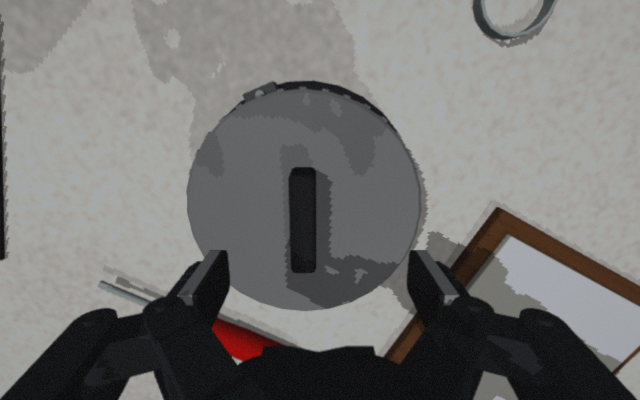

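The bar is aligned with the tool; its top spans x 290–316 and y 168–272.

```bash
python3 -c "
from h import *
T=np.load('Tw.npy');P=onz('wrist',[(291,170),(315,170),(314,271),(291,271)],78,T);print(P,P.mean(0)); print(d2t([*(P.mean(0)[:2]),57]-T[:3,3]))"
```

```text
[[583.86596459 -17.61399254  78.        ]
 [589.71416301 -29.6059542   78.        ]
 [532.21370188 -56.85066618  78.        ]
 [526.03157474 -44.08499007  78.        ]] [557.95635105 -37.03890075  78.        ]
[ 6.40660857 -9.22306762 46.17237926]
```

>>> servo_tool --pt "85 6.2 -8.8 15 0.005 0 0" --pt "85 0 0 24 0 0 0" --pt "85 0 0 7 0 0 0" --pt "85 0 0 0 0 0 0"

```text
time: 2.65
tool_pos: [563.5, -39.0, 64.3]
tcp_rot: [179.6, -0.7, 25.8]
ft_force: [-0.1, 0.3, 0.2]
finger_gap: 84.9
```

>>> servo_tool --pt "85 -4.3 -3.7 4 0.006 -0.012 0" --pt "85 0 0 3 0 0 0" --pt "85 0 0 0 0 0 0"

```text
time: 2.95
tool_pos: [559.7, -37.4, 59.9]
tcp_rot: [179.8, -0.1, 25.8]
ft_force: [-1.1, 0.0, 0.5]
finger_gap: 84.9
```

>>> servo_tool --pt "85 -1.4 -0.6 2.5 0.003 0 0" --pt "16 0 0 0 0 0 0" --pt "10 0 0 0 0 0 0" --pt "10 0 0 0 0 0 0" --pt "10 0 0 0 0 0 0" --pt "10 0 0 0 0 0 0" --force 60

```text
time: 3.55
tool_pos: [559.0, -37.6, 58.7]
tcp_rot: [180.0, -0.2, 25.8]
ft_force: [-0.5, 0.4, 1.6]
finger_gap: 14.6
```

>>> servo_tool --pt "10 0 0 -0.6 0 0 -0.14" --pt "10 0 0 -0.6 0 0 -0.14" --pt "10 0 0 -0.6 0 0 -0.14" --pt "10 0 0 -0.6 0 0 -0.14" --pt "10 0 0 -0.6 0 0 -0.14" --force 80

```text
time: 4.05
tool_pos: [558.3, -36.1, 61.6]
tcp_rot: [180.0, -0.3, 67.2]
ft_force: [-1.7, 1.7, 1.8]
finger_gap: 14.3
```

>>> servo_tool --pt "10 0 0 -0.7 0 0 -0.14" --pt "10 0 0 -0.7 0 0 -0.14" --pt "10 0 0 -0.7 0 0 -0.14" --pt "10 0 0 -0.7 0 0 -0.14" --pt "10 0 0 -0.7 0 0 -0.14" --pt "10 0 0 0 0 0 0"

```text
time: 4.65
tool_pos: [556.4, -35.3, 65.2]
tcp_rot: [-180.0, -0.3, 109.1]
ft_force: [-0.1, 0.0, 0.6]
finger_gap: 14.1
```

>>> servo_tool --pt "10 0 0 -3 0 0 0" --pt "10 0 0 -5 0 0 0" --pt "10 0 0 -5 0 0 0" --pt "10 0 0 0 0 0 0"

```text
time: 5.05
tool_pos: [556.0, -35.3, 78.6]
tcp_rot: [-179.9, -0.4, 108.5]
ft_force: [0.5, -0.1, -1.1]
finger_gap: 14.0
```

>>> servo_tool --pt "10 0 0 -20 0 0 0" --pt "10 0 0 -25 0 0 0" --pt "10 -20 -11 -5 0 0 0" --pt "10 -32 -18 0 0 0 0" --pt "10 -36 -20 0 0 0 0" --pt "10 -36 -20 0 0 0 0" --pt "10 -36 -20 0 0 0 0" --pt "10 -30 -16 0 0 0 0" --pt "10 -10 -6 0 0 0 0" --pt "10 0 0 0 0 0 0"

```text
time: 6.05
tool_pos: [512.5, -267.5, 130.5]
tcp_rot: [179.9, -0.3, 108.1]
ft_force: [-0.8, 0.4, -1.3]
finger_gap: 14.1
```

Run:
```python
from h import *
s=sense();print(s['tool_pos'],s['tcp_rot'],s['joint_pos'].round()); im=snapshot('scene')
cv2.imwrite('pics/s2.png',im)
im=cv2.resize(im[100:300,170:490],(800,500),interpolation=cv2.INTER_CUBIC);cv2.imwrite('pics/s2c.png',im)
print(d2t([511,-272,100]-s['tool_pos']))
```

```text
[ 512.47004312 -267.54727844  130.54919262] [179.92377857  -0.26236134 108.12776833] [-33.   8.  95.   0.  77. -51.]
[-3.918824   -2.82727369 30.52687779]
```

View pics/s2c.png

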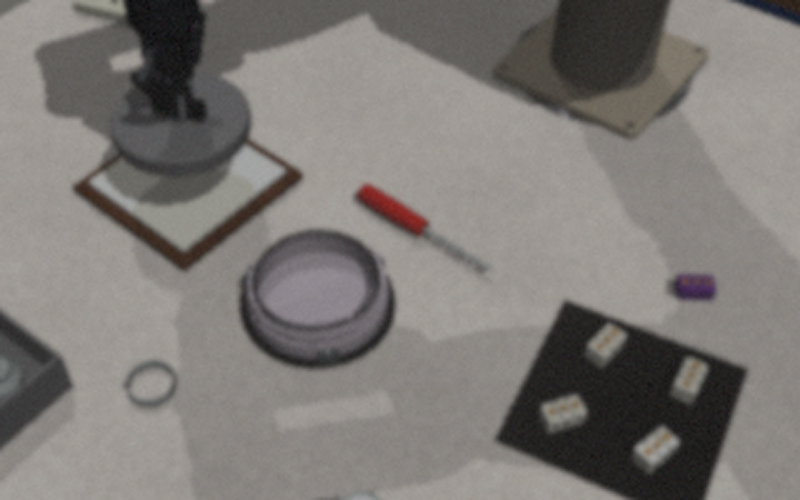

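The lid hangs over the board and the tub is open at crop (318,292). Now I lower the lid.

>>> servo_tool --pt "10 -3 -2 20 0 0 0" --pt "10 0 0 30 0 0 0" --pt "10 0 0 20 0 0 0" --pt "10 0 0 5 0 0 0" --pt "10 0 0 2 0 0 0" --pt "10 0 0 0 0 0 0"

```text
time: 6.7
tool_pos: [515.5, -262.2, 53.3]
tcp_rot: [179.7, -0.3, 108.5]
ft_force: [0.7, 0.0, -1.3]
finger_gap: 14.3
```

>>> servo_tool --pt "10 -7.3 -6.5 0 -0.004 0 0" --pt "10 0 0 3 0 0 0" --pt "10 0 0 3 0 0 0" --pt "10 0 0 1 0 0 0"

```text
time: 7.1
tool_pos: [513.8, -273.1, 49.8]
tcp_rot: [179.3, -0.0, 108.5]
ft_force: [-0.4, -0.2, -1.5]
finger_gap: 14.2
```

>>> servo_tool --pt "10 0 -1 2 0.012 0 0" --pt "10 0 0 1.5 0 0 0" --pt "10 0 0 1.5 0 0 0" --pt "10 0 0 1 0 0 0"

```text
time: 7.5
tool_pos: [513.1, -273.9, 46.0]
tcp_rot: [-180.0, 0.0, 108.5]
ft_force: [-7.1, 2.7, 10.7]
finger_gap: 14.1
```

>>> servo_tool --pt "10 0 0 -0.5 0 0 0" --pt "40 0 0 0 0 0 0" --pt "60 0 0 0 0 0 0" --pt "60 0 0 -10 0 0 0" --pt "60 0 0 -30 0 0 0" --pt "60 0 0 -40 0 0 0" --pt "60 0 0 -40 0 0 0" --pt "60 0 0 -30 0 0 0"

```text
time: 8.3
tool_pos: [510.3, -271.7, 197.7]
tcp_rot: [-179.6, -0.4, 108.5]
ft_force: [-0.4, -0.4, 0.2]
finger_gap: 60.1
```

Run:
```python
from h import *
s=sense();print(s['tool_pos'],s['tcp_rot'],s['joint_pos'].round()); np.save('Tlid.npy',tool());cv2.imwrite('pics/wlid.png',snapshot('wrist'))
print(d2t([470,290,200]-s['tool_pos']))
```

```text
[ 510.30999749 -271.69309999  197.68353308] [-179.62625365   -0.43964959  108.48231531] [-33.   6.  91.  -0.  84. -52.]
[545.49802328 139.85195858  -1.65431885]
```

>>> servo_tool --pt "80 40 16 -10 0 0 0" --pt "80 46 18 -10 0 0 0" --pt "80 46 18 -10 0 0 0" --pt "80 46 18 0 0 0 0" --pt "80 40 14 0 0 0 0" --pt "80 10 6 0 0 0 0" --pt "80 0 0 0 0 0 0"

```text
time: 9.05
tool_pos: [528.8, -23.2, 244.1]
tcp_rot: [179.4, 0.4, 108.3]
ft_force: [0.8, 0.0, 0.2]
finger_gap: 80.1
```

Run:
```python
from h import *
s=sense();print(s['tool_pos'],s['tcp_rot'],s['joint_pos'].round()); np.save('Ttub.npy',tool());cv2.imwrite('pics/wtub.png',snapshot('wrist'))
print(d2t([470,290,200]-s['tool_pos']))
```

```text
[528.8393917  -23.17582469 244.12276718] [179.3665175    0.43142615 108.27093039] [ -8.  -5.  96.  -0.  88. -26.]
[316.18881504  41.61159489  42.20305896]
```

View pics/wtub.png

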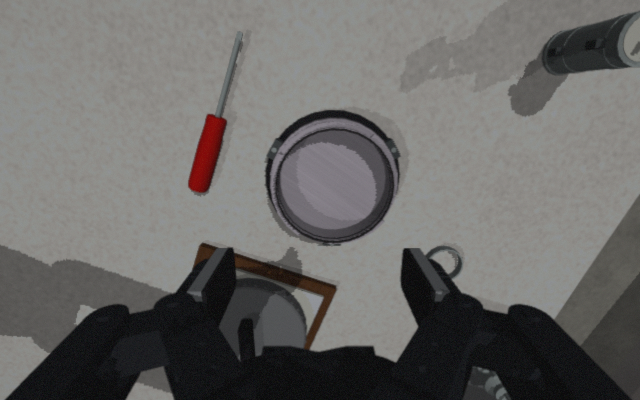

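The open tub's mouth ring is centred near (336,185). Next I go to the pad.

Run:
```python
from h import *
T=np.load('Ttub.npy')
print(onz('wrist',[(336,185),(274,185),(398,185),(336,127),(336,243)],49,T).round(1))
```

```text
[[ 555.8  -33.4   49. ]
 [ 488.8  -55.3   49. ]
 [ 623.2  -11.4   49. ]
 [ 534.4   27.7   49. ]
 [ 580.  -102.3   49. ]]
```

>>> servo_tool --pt "80 40 5 0 0.01 0.007 0" --pt "80 48 6 5 0 0 0" --pt "80 48 6 5 0 0 0" --pt "80 48 6 5 0 0 0" --pt "80 48 6 5 0 0 0" --pt "80 40 6 5 0 0 0" --pt "80 15 4 0 0 0 0" --pt "80 0 0 0 0 0 0"

```text
time: 9.9
tool_pos: [481.4, 255.9, 217.2]
tcp_rot: [180.0, 0.4, 107.2]
ft_force: [-0.2, -0.1, 0.8]
finger_gap: 80.1
```

Run:
```python
from h import *
s=sense();print(s['tool_pos'],s['tcp_rot'],s['joint_pos'].round()); T=tool();np.save('Tpad.npy',T);im=snapshot('wrist');cv2.imwrite('pics/wpad.png',im)
g=cv2.cvtColor(im,cv2.COLOR_BGR2GRAY)
d=cv2.morphologyEx((g<60).astype(np.uint8)*255,cv2.MORPH_CLOSE,np.ones((3,3)))
w=((g>105)).astype(np.uint8)*255
for c in blobs(w,100,2500):
    r=cv2.minAreaRect(c); P=onz('wrist',cv2.boxPoints(r),24,T)
    e=[np.linalg.norm(P[i]-P[i-1]) for i in(1,2)]; k=0 if e[0]>e[1] else 1
    v=P[k+1]-P[k]; print(np.round(r[0]),P.mean(0)[:2].round(1),np.round(e),'yaw',round(np.degrees(np.arctan2(v[1],v[0]))%180,1))
```

```text
[481.43345624 255.8678396  217.15751073] [179.95147757   0.36766682 107.15945955] [23. -1. 95. -0. 85.  6.]
[486. 382.] [798.4  32.9] [60. 64.] yaw 17.7
[150. 382.] [ 345.5 -106.4] [61. 61.] yaw 16.5
[308. 341.] [537.7  26.5] [15. 84.] yaw 14.7
```

View pics/wpad.png

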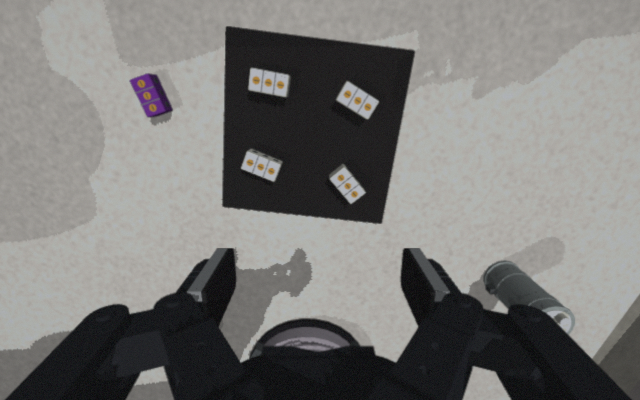

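The four blocks are at (269,82), (357,100), (261,165) and (347,184); nothing was knocked far.

```bash
cat >> h.py <<'E'
def blocks(im,T,z=24,thr=140,roi=None):
    g=cv2.cvtColor(im,cv2.COLOR_BGR2HSV)[...,2]
    w=(g>thr).astype(np.uint8)*255
    if roi: m=np.zeros_like(w); m[roi[1]:roi[3],roi[0]:roi[2]]=255; w&=m
    w=cv2.morphologyEx(w,cv2.MORPH_CLOSE,np.ones((5,5)))
    c,_=cv2.findContours(w,cv2.RETR_LIST,cv2.CHAIN_APPROX_NONE)
    for x in c:
        if not 300<cv2.contourArea(x)<6000: continue
        r=cv2.minAreaRect(x); P=onz('wrist',cv2.boxPoints(r),z,T)
        e=[np.linalg.norm(P[i]-P[i-1]) for i in(1,2)]; k=0 if e[0]>e[1] else 1
        v=P[k+1]-P[k]; print(np.round(r[0]),P.mean(0)[:2].round(1),np.round(e,1),'yaw',round(np.degrees(np.arctan2(v[1],v[0]))%180,1))
E
python3 -c "
from h import *
T=np.load('Tpad.npy');im=cv2.imread('pics/wpad.png')
for t in (110,140): print(t);blocks(im,T,thr=t,roi=(232,45,390,210))"
```

```text
110
[347. 185.] [518.3 248.8] [22.  40.1] yaw 147.3
[261. 165.] [419.2 242.7] [24.2 39.8] yaw 175.2
[357. 100.] [498.3 339. ] [21.7 39.7] yaw 167.2
[268.  82.] [405.5 328.6] [21.9 40.2] yaw 7.4
140
[347. 185.] [518.2 249. ] [20.8 38.9] yaw 147.3
[260. 166.] [418.8 241.3] [21.2 38.7] yaw 174.7
[357. 100.] [498.3 339. ] [20.6 38.8] yaw 167.2
[268.  82.] [405.3 328.5] [20.8 39.5] yaw 7.2
```

>>> servo_tool --pt "70 -17.6 33.3 0 0 0 0" --pt "70 0 0 20 0 0 -0.14" --pt "70 0 0 30 0 0 -0.14" --pt "70 0 0 30 0 0 -0.14" --pt "70 0 0 30 0 0 -0.14" --pt "70 0 0 20 0 0 -0.13" --pt "70 0 0 0 0 0 0"

```text
time: 10.65
tool_pos: [527.9, 228.9, 84.7]
tcp_rot: [-179.6, 0.6, 147.3]
ft_force: [-1.1, -0.3, 0.3]
finger_gap: 70.0
```

```bash
cat > look.py <<'E'
from h import *
import sys
s=sense();print(s['tool_pos'].round(1),s['tcp_rot'].round(1),s['joint_pos'].round()); T=tool();im=snapshot('wrist');cv2.imwrite('pics/'+sys.argv[1]+'.png',im);np.save(sys.argv[1]+'.npy',T)
blocks(im,T,thr=110,roi=(200,0,440,270))
x,y,z=map(float,sys.argv[2:5]); print('tool delta to target',d2t([x,y,z]-s['tool_pos']).round(1))
E
python3 look.py pA 518.3 249 7
```

```text
[527.9 228.9  84.7] [-179.6    0.6  147.3] [ 19.  10.  98.  -1.  72. -38.]
[336. 184.] [517.  249.5] [42.3 21.4] yaw 145.9
[428.  86.] [494.8 330.6] [12.5 40.9] yaw 154.4
[240.  59.] [419.6 242.1] [23.2 40.2] yaw 176.8
tool delta to target [20.  12.  77.4]
```

>>> servo_tool --pt "70 20.3 11.4 15 0.007 0.01 0.02" --pt "70 0 0 25 0 0 0" --pt "70 0 0 20 0 0 0" --pt "70 0 0 5 0 0 0" --pt "70 0 0 0 0 0 0"

```text
time: 11.2
tool_pos: [527.1, 246.1, 30.1]
tcp_rot: [-179.9, 0.6, 144.3]
ft_force: [-0.2, -0.3, 0.0]
finger_gap: 69.8
```

>>> servo_tool --pt "70 10 -3 0 0 0.008 -0.02" --pt "70 0 0 8 0 0 0" --pt "70 0 0 8 0 0 0" --pt "70 0 0 0 0 0 0"

```text
time: 11.6
tool_pos: [520.1, 250.1, 18.3]
tcp_rot: [179.7, 0.4, 145.3]
ft_force: [-0.3, -0.5, -0.5]
finger_gap: 69.9
```

>>> servo_tool --pt "70 2.2 -2.2 6 0.004 0 0" --pt "70 1 0 6 0 0 0" --pt "70 0 0 1 0 0 0" --pt "15 0 0 0 0 0 0" --pt "15 0 0 0 0 0 0" --pt "15 0 0 0 0 0 0" --pt "15 0 0 0 0 0 0" --pt "15 0 0 0 0 0 0" --force 50

```text
time: 12.4
tool_pos: [516.6, 250.5, 4.7]
tcp_rot: [179.9, 0.4, 145.3]
ft_force: [-0.2, -0.5, -0.9]
finger_gap: 20.4
```

>>> servo_tool --pt "15 0 0 -20 0 0 0" --pt "15 0 0 -40 0 0 0" --pt "15 0 0 -40 0 0 0" --pt "15 -20 -26 -10 0 0 0" --pt "15 -28 -37 0 0 0 0" --pt "15 -28 -37 0 0 0 0" --pt "15 -28 -37 0 0 0 0" --pt "15 -28 -37 0 0 0 0" --pt "15 -22 -28 0 0 0 0" --pt "15 0 0 0 0 0 0.1"

```text
time: 13.4
tool_pos: [527.7, -11.4, 121.2]
tcp_rot: [179.9, 0.6, 139.8]
ft_force: [-0.3, 0.2, -0.4]
finger_gap: 21.0
```

```bash
python3 look.py tA 529 -8 60
```

```text
[527.7 -11.4 121.2] [179.9   0.6 139.8] [ -7.   0. 104.  -0.  75. -56.]
[263.  27.] [409.2  38.2] [34.9  5. ] yaw 86.8
tool delta to target [ 1.9  3.2 61.2]
```

View pics/tA.png

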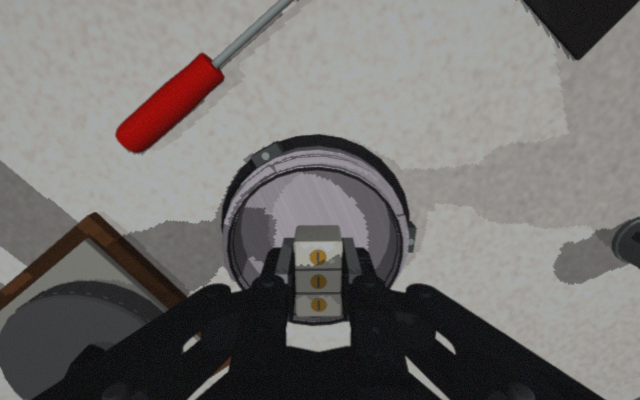

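The block is held level. The mouth's inner edge is at left (231,240), right (404,240) and far (317,170).

Run:
```python
from h import *
T=np.load('tA.npy');P=onz('wrist',[(317,169),(231,235),(404,235)],49,T)[:,:2];print(P.round(1))
A=np.c_[2*P,np.ones(3)];s=np.linalg.solve(A,(P**2).sum(1));print(s[:2],np.sqrt(s[2]+s[:2]@s[:2]))
```

```text
[[505.5   6.3]
 [502.5 -76.8]
 [587.6  23.8]]
[557.65573622 -37.15963426] 67.91291712863442
```

>>> servo_tool --pt "15 2 3 10 0 0.008 0.08" --pt "15 0 0 15 0 0 0" --pt "15 0 0 15 0 0 0" --pt "15 0 0 0 0 0 0"

```text
time: 13.85
tool_pos: [528.1, -5.7, 78.9]
tcp_rot: [179.8, 0.1, 135.1]
ft_force: [-0.3, -0.4, -0.3]
finger_gap: 21.0
```

>>> servo_tool --pt "15 -3.3 -1.3 12 0 0 0" --pt "15 0 0 14 0 0 0" --pt "15 0 0 0 0 0 0"

```text
time: 14.15
tool_pos: [529.5, -8.1, 50.7]
tcp_rot: [179.8, 0.1, 135.5]
ft_force: [-1.2, 0.6, -0.8]
finger_gap: 21.0
```

>>> servo_tool --pt "15 -0.6 -0.6 10 0 0 0" --pt "15 0.5 -0.5 10 0 0 0" --pt "15 0.5 -0.5 8 0 0 0" --pt "15 0 0 2 0 0 0" --pt "15 0 0 1 0 0 0"

```text
time: 14.65
tool_pos: [528.3, -8.9, 17.0]
tcp_rot: [179.8, 0.1, 135.5]
ft_force: [0.1, 0.3, -0.4]
finger_gap: 21.0
```

>>> servo_tool --pt "15 0 0 1.5 0 0 0" --pt "15 0 0 0.5 0 0 0" --pt "30 0 0 0 0 0 0" --pt "34 0 0 0 0 0 0" --pt "34 0 0 -15 0 0 0" --pt "34 0 0 -40 0 0 0" --pt "34 0 0 -40 0 0 0" --pt "60 0 0 -20 0 0 0"

```text
time: 15.45
tool_pos: [525.7, -8.8, 134.2]
tcp_rot: [179.9, -0.1, 135.5]
ft_force: [0.9, -1.0, 0.7]
finger_gap: 47.2
```

```bash
python3 look.py rA 405.5 328.5 120
```

```text
[525.7  -8.8 134.2] [ 1.799e+02 -1.000e-01  1.355e+02] [ -7.  -0. 103.   0.  77. -52.]
[348. 172.] [533.2  22.2] [ 46.4 142.4] yaw 19.8
tool delta to target [322.1 156.5  14.3]
```

>>> servo_tool --pt "70 36 17 0 0 0 0" --pt "70 44 21 0 0 0 0" --pt "70 44 21 0 0 0 0" --pt "70 44 21 0 0 0 0" --pt "70 44 21 0 0 0 0" --pt "70 44 21 0 0 0 0" --pt "70 40 20 0 0 0 0" --pt "70 20 10 0 0 0 0" --pt "70 0 0 0 0 0 -0.14" --pt "70 0 0 0 0 0 -0.14"

```text
time: 16.5
tool_pos: [409.7, 333.9, 154.3]
tcp_rot: [178.9, 1.2, 151.7]
ft_force: [0.8, -0.2, 0.3]
finger_gap: 69.8
```

>>> servo_tool --pt "70 0 0 0 0 0 -0.14" --pt "70 0 0 0 0 0 -0.14" --pt "70 0 0 10 0 0 -0.14" --pt "70 0 0 15 0 0 -0.14" --pt "70 0 0 15 0 0 -0.06" --pt "70 0 0 0 0 0 0"

```text
time: 17.1
tool_pos: [412.1, 336.9, 121.5]
tcp_rot: [179.6, 2.1, -170.9]
ft_force: [0.0, -0.5, 0.4]
finger_gap: 70.2
```

```bash
python3 look.py pD 405.5 328.5 7
```

```text
[412.1 336.9 121.5] [ 179.6    2.1 -170.9] [ 34.  -0. 105.  -1.  73. -65.]
[309. 181.] [403.3 328.9] [21.9 42. ] yaw 9.5
[210. 182.] [416.1 251. ] [16.3 42.9] yaw 3.2
tool delta to target [ 12.1  -8.2 114.1]
```

>>> servo_tool --pt "70 9.2 -6.7 0 0.007 0.037 0" --pt "70 0 0 30 0 0 0" --pt "70 0 0 30 0 0 0" --pt "70 0 0 20 0 0 0" --pt "70 0 0 0 0 0 0"

```text
time: 17.65
tool_pos: [409.3, 332.4, 50.0]
tcp_rot: [179.6, 0.6, -171.7]
ft_force: [-0.4, -0.3, -0.6]
finger_gap: 69.8
```

```bash
python3 look.py pD2 404 329 6
```

```text
[409.3 332.4  50. ] [ 179.6    0.6 -171.7] [ 33.   5. 108.   0.  67. -65.]
[312. 220.] [402.3 328.4] [21.  43.8] yaw 9.1
tool delta to target [ 6.3 -2.9 43.9]
```

>>> servo_tool --pt "70 7 -2.8 8 0.007 0.01 0" --pt "70 0.5 0 14 0 0 0" --pt "70 0 0 5 0 0 0" --pt "70 0 0 0 0 0 0"

```text
time: 18.1
tool_pos: [405.9, 331.1, 28.0]
tcp_rot: [179.8, 0.5, -171.8]
ft_force: [0.6, 1.0, 0.4]
finger_gap: 70.0
```

>>> servo_tool --pt "70 3.2 -2.2 6 0.003 0.008 0" --pt "70 1.2 -0.8 8 0 0 0" --pt "70 1 -0.5 6 0 0 0" --pt "70 0 0 2 0 0 0" --pt "15 0 0 0 0 0 0" --pt "15 0 0 0 0 0 0" --pt "15 0 0 0 0 0 0" --pt "15 0 0 0 0 0 0" --pt "15 0 0 0 0 0 0"

```text
time: 19.0
tool_pos: [401.5, 327.0, 5.1]
tcp_rot: [180.0, 0.1, -171.8]
ft_force: [0.2, 0.2, -0.6]
finger_gap: 20.7
```

>>> servo_tool --pt "15 0 0 -20 0 0 0" --pt "15 0 0 -40 0 0 0" --pt "15 0 0 -40 0 0 0" --pt "15 -10 -26 -15 0 0 0" --pt "15 -16 -44 0 0 0 0" --pt "15 -16 -44 0 0 0 0" --pt "15 -16 -44 0 0 0 0" --pt "15 -16 -44 0 0 0 0" --pt "15 -16 -44 0 0 0 0" --pt "15 -16 -44 0 0 0 0"

```text
time: 20.0
tool_pos: [551.5, 50.8, 126.9]
tcp_rot: [180.0, 0.3, -171.2]
ft_force: [1.0, 1.4, -1.0]
finger_gap: 20.8
```

>>> servo_tool --pt "15 -15 -40 0 0 0 -0.13" --pt "15 0 0 0 0 0 -0.13" --pt "15 0 0 0 0 0 -0.13" --pt "15 0 0 0 0 0 -0.13" --pt "15 0 0 0 0 0 -0.13" --pt "15 0 0 0 0 0 0"

```text
time: 20.6
tool_pos: [575.8, 3.1, 126.9]
tcp_rot: [-179.7, 0.3, -133.1]
ft_force: [0.2, -0.5, -1.5]
finger_gap: 20.8
```

```bash
python3 look.py tD 585.5 -9 60
```

```text
[575.8   3.1 126.9] [-179.7    0.3 -133.1] [  -5.    8.   96.    0.   76. -142.]
[316. 256.] [616.3  44.1] [39.6 24.9] yaw 137.1
[247. 185.] [617.8 -38.9] [145.4  71.6] yaw 40.3
tool delta to target [  2.4 -15.   67. ]
```

>>> servo_tool --pt "15 2.4 -15 5 0 0.005 0.03" --pt "15 0 0 20 0 0 0" --pt "15 0 0 20 0 0 0" --pt "15 0 0 0 0 0 0"

```text
time: 21.05
tool_pos: [586.3, -9.0, 82.0]
tcp_rot: [-179.6, 0.1, -136.1]
ft_force: [-0.4, 0.7, -1.2]
finger_gap: 20.8
```

```bash
python3 look.py tD2 585.5 -9 50
```

```text
[586.3  -9.   82. ] [-1.796e+02  1.000e-01 -1.361e+02] [  -6.   12.   96.   -0.   71. -140.]
[318. 256.] [610.3  13.4] [20.3 32.3] yaw 134.2
[233. 222.] [633.3 -46.9] [71.7 44.2] yaw 37.4
[404. 182.] [532.8  20.4] [ 42.4 122. ] yaw 50.6
[348.  84.] [512.6 -53.1] [40.2 79.2] yaw 89.3
[352.  44.] [496.  -68.1] [97.8 47.6] yaw 133.7
tool delta to target [ 0.7  0.8 32. ]
```

View pics/tD2.png

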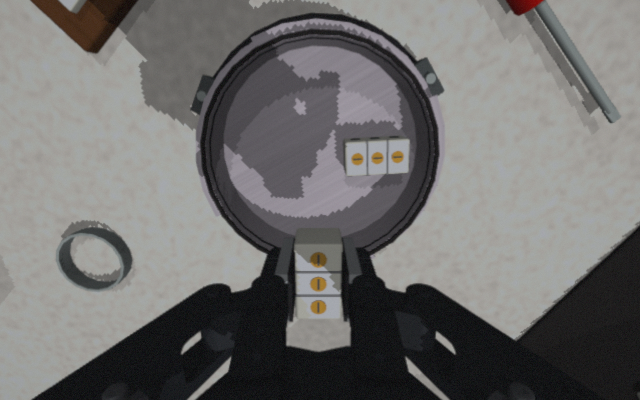

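Block A lies flat and radially in the tub at (377,157). Block D is over the near side, so I lower it.

>>> servo_tool --pt "15 0.7 0.8 10 -0.007 0 0" --pt "15 1 0.5 14 0 0 0" --pt "15 0.5 0.5 10 0 0 0" --pt "15 0 0 0 0 0 0"

```text
time: 21.5
tool_pos: [586.5, -9.1, 50.3]
tcp_rot: [-179.7, 0.4, -136.2]
ft_force: [-2.0, -0.0, 2.0]
finger_gap: 21.2
```

>>> servo_tool --pt "15 1 0 10 0 0 0" --pt "15 0.8 0.5 10 0 0 0" --pt "15 0.5 0.5 8 0 0 0" --pt "15 0 0 3 0 0 0" --pt "15 0 0 0 0 0 0"

```text
time: 22.0
tool_pos: [586.9, -10.8, 30.8]
tcp_rot: [-179.5, 0.4, -136.2]
ft_force: [-3.4, 0.3, 2.6]
finger_gap: 20.9
```

```bash
python3 look.py tD3 585.5 -9 50; python3 -c "
from h import *
a=cv2.resize(snapshot('side')[130:230,270:400],(520,400),interpolation=2)
b=cv2.imread('pics/tD3.png')[150:400,180:460]; b=cv2.resize(b,(280,250)); c=np.zeros((400,800,3),np.uint8);c[:,:520]=a;c[:250,520:]=b;cv2.imwrite('pics/tD3c.png',c)"
```

```text
[586.9 -10.8  30.8] [-179.5    0.4 -136.2] [  -6.   15.   98.    0.   66. -140.]
[413. 206.] [535.5   7.9] [15.   7.7] yaw 138.7
[385. 156.] [528.5 -21.7] [42.2 18.8] yaw 161.6
[389.   3.] [483.3 -68. ] [15.2 51.7] yaw 115.3
[254.  26.] [ 529.2 -104.1] [45.  19.4] yaw 133.8
tool delta to target [ -0.4   2.1 -19.2]
```

View pics/tD3c.png

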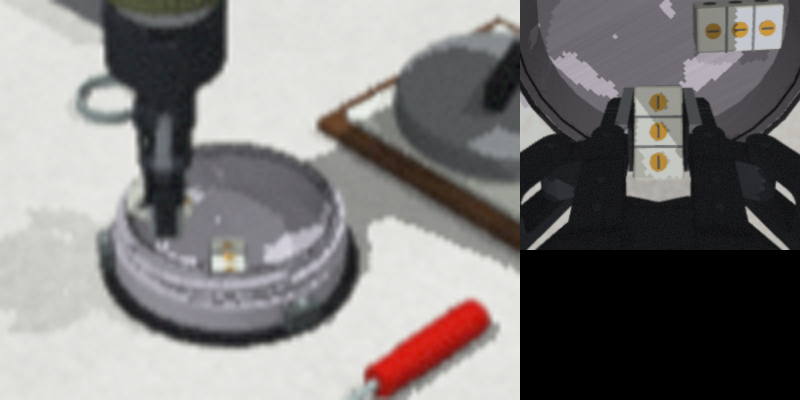

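>>> servo_tool --pt "15 0 0 -6 0.006 0.006 0" --pt "15 5 0 0 0 0 0" --pt "15 0 0 0 0 0 0"

```text
time: 22.4
tool_pos: [583.7, -14.6, 37.3]
tcp_rot: [-179.1, 0.1, -136.2]
ft_force: [-1.2, 0.1, -0.6]
finger_gap: 20.6
```

>>> servo_tool --pt "15 0 -1 5 -0.016 0 0" --pt "15 0.8 0 8 0 0 0" --pt "15 0.5 0 8 0 0 0" --pt "15 0 0 2 0 0 0"

```text
time: 22.8
tool_pos: [584.6, -16.6, 14.2]
tcp_rot: [180.0, 0.2, -136.2]
ft_force: [-14.9, 2.9, 36.3]
finger_gap: 20.9
```

>>> servo_tool --pt "15 0 0 -0.8 0 0 0" --pt "30 0 0 0 0 0 0" --pt "34 0 0 0 0 0 0" --pt "34 0 0 -15 0 0 0" --pt "34 0 0 -40 0 0 0" --pt "34 0 0 -40 0 0 0" --pt "60 0 0 -40 0 0 0" --pt "70 0 0 0 0 0 0"

```text
time: 23.6
tool_pos: [581.7, -16.8, 153.3]
tcp_rot: [179.7, -0.1, -136.2]
ft_force: [0.4, -0.6, 0.8]
finger_gap: 62.0
```

```bash
python3 look.py rD 419 242 140
```

```text
[581.7 -16.8 153.3] [ 1.797e+02 -1.000e-01 -1.362e+02] [  -7.    8.   93.    0.   79. -141.]
[313. 180.] [579.7 -23.5] [29.1 26.9] yaw 42.7
tool delta to target [-61.5 299.3  15.6]
```

View pics/rD.png

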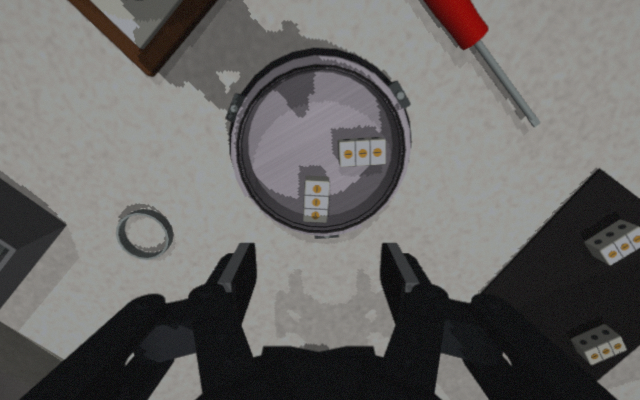

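Blocks A at (363,152) and D at (316,200) lie flat and clear of each other. Next is block B.

>>> servo_tool --pt "70 -8 36 0 0 0 0" --pt "70 -10 48 0 0 0 0" --pt "70 -10 48 0 0 0 0" --pt "70 -10 48 0 0 0 0" --pt "70 -10 48 0 0 0 0" --pt "70 -9 44 0 0 0 0" --pt "70 -4 20 0 0 0 0.14" --pt "70 0 0 5 0 0 0.14" --pt "70 0 0 10 0 0 0.14" --pt "70 0 0 10 0 0 0.14"

```text
time: 24.65
tool_pos: [412.2, 243.8, 123.2]
tcp_rot: [179.7, -0.7, -169.4]
ft_force: [-0.2, -0.4, 0.7]
finger_gap: 70.4
```

>>> servo_tool --pt "70 0 0 10 0 0 0.14" --pt "70 0 0 0 0 0 0.13" --pt "70 0 0 0 0 0 0"

```text
time: 24.95
tool_pos: [408.6, 242.9, 108.8]
tcp_rot: [-179.9, -1.1, 174.4]
ft_force: [-0.5, -0.5, -0.2]
finger_gap: 70.1
```

```bash
python3 look.py pB 419 242 40
```

```text
[408.6 242.9 108.8] [-179.9   -1.1  174.4] [ 24.  -6. 112.   0.  75. -60.]
[317. 214.] [416.9 241.1] [41.8 21.6] yaw 173.6
tool delta to target [-11.8   0.3  68.6]
```

>>> servo_tool --pt "70 -6 -0.7 10 0 -0.017 0.01" --pt "70 0 0 25 0 0 0" --pt "70 0 0 25 0 0 0" --pt "70 0 0 15 0 0 0" --pt "70 0 0 0 0 0 0"

```text
time: 25.5
tool_pos: [414.7, 241.3, 32.0]
tcp_rot: [-179.9, -0.0, 175.3]
ft_force: [0.0, -0.6, -0.0]
finger_gap: 70.0
```

```bash
python3 look.py pB2 417.3 241.3 6
```

```text
[414.7 241.3  32. ] [-179.9   -0.   175.3] [ 24.   0. 115.  -0.  65. -61.]
[318. 239.] [410.1 241.7] [20.8 35.2] yaw 176.4
[211. 235.] [403.3 185. ] [39.8 11.3] yaw 168.9
tool delta to target [-2.6  0.2 26. ]
```

>>> servo_tool --pt "70 -2 0.2 8 0 0 0" --pt "70 0 0 10 0 0 0" --pt "70 0 0 7 0 0 0" --pt "70 0 0 1 0 0 0" --pt "15 0 0 0 0 0 0" --pt "15 0 0 0 0 0 0" --pt "15 0 0 0 0 0 0" --pt "15 0 0 0 0 0 0" --pt "15 0 0 0 0 0 0"

```text
time: 26.45
tool_pos: [420.8, 243.1, 9.3]
tcp_rot: [179.9, 0.3, 175.5]
ft_force: [-0.0, 0.4, -0.7]
finger_gap: 20.8
```

>>> servo_tool --pt "15 0 0 -20 0 0 0" --pt "15 0 0 -40 0 0 0" --pt "15 0 0 -40 0 0 0" --pt "15 -14 -22 -15 0 0 0" --pt "15 -25 -39 0 0 0 0" --pt "15 -25 -39 0 0 0 0" --pt "15 -25 -39 0 0 0 0" --pt "15 -25 -39 0 0 0 0" --pt "15 -25 -39 0 0 0 0" --pt "15 -25 -39 0 0 0 0"

```text
time: 27.45
tool_pos: [566.9, -29.7, 131.1]
tcp_rot: [179.8, 0.5, 176.1]
ft_force: [1.0, 0.3, 0.6]
finger_gap: 20.7
```

>>> servo_tool --pt "15 -20 -32 0 0 0 0.13" --pt "15 0 0 0 0 0 0.14" --pt "15 0 0 0 0 0 0.14" --pt "15 0 0 0 0 0 0.14" --pt "15 0 0 0 0 0 0.12" --pt "15 0 0 0 0 0 0"

```text
time: 28.05
tool_pos: [587.0, -73.2, 130.2]
tcp_rot: [179.6, 0.4, 135.7]
ft_force: [0.1, -0.3, -0.2]
finger_gap: 20.5
```

```bash
python3 look.py tB 585.5 -65 60
```

```text
[587.  -73.2 130.2] [179.6   0.4 135.7] [-12.  10.  94.   0.  76. -58.]
[347. 145.] [574.4 -28.1] [25.2 12.3] yaw 131.7
[304.  95.] [523.7 -25.5] [ 9.6 40.1] yaw 139.0
[317.  31.] [499.   12.1] [78.5 14.2] yaw 47.8
tool delta to target [ 7.2  4.4 70.2]
```

>>> servo_tool --pt "15 7.2 4.4 5 0.007 0.006 0" --pt "15 0 0 22 0 0 0" --pt "15 0 0 22 0 0 0" --pt "15 0 0 15 0 0 0" --pt "15 0 0 0 0 0 0"

```text
time: 28.6
tool_pos: [584.7, -62.1, 63.9]
tcp_rot: [-180.0, -0.0, 136.8]
ft_force: [-1.7, -0.5, -0.7]
finger_gap: 20.6
```

>>> servo_tool --pt "15 -1.5 -1.5 10 0 0 0.02" --pt "15 0 0 12 0 0 0" --pt "15 0 0 12 0 0 0" --pt "15 0 0 0 0 0 0"

```text
time: 29.0
tool_pos: [585.7, -64.1, 28.7]
tcp_rot: [180.0, 0.1, 135.7]
ft_force: [-0.6, -0.1, -0.8]
finger_gap: 20.6
```

>>> servo_tool --pt "15 0.5 0 5 0 0 0" --pt "15 0 0 2.5 0 0 0" --pt "15 0 0 0 0 0 0"

```text
time: 29.3
tool_pos: [585.9, -63.9, 21.0]
tcp_rot: [179.9, 0.1, 135.7]
ft_force: [-0.3, -0.3, -0.7]
finger_gap: 21.1
```

>>> servo_tool --pt "15 0 0 1.2 0 0 0" --pt "15 0 0 0 0 0 0" --pt "30 0 0 0 0 0 0" --pt "34 0 0 0 0 0 0" --pt "34 0 0 -15 0 0 0" --pt "34 0 0 -40 0 0 0" --pt "34 0 0 -40 0 0 0" --pt "60 0 0 -30 0 0 0" --pt "70 0 0 0 0 0 0"

```text
time: 30.2
tool_pos: [585.8, -63.9, 154.6]
tcp_rot: [179.9, 0.2, 135.7]
ft_force: [0.2, 0.4, 1.4]
finger_gap: 62.0
```

```bash
python3 look.py rB 498.3 339 140
```

```text
[585.8 -63.9 154.6] [179.9   0.2 135.7] [-11.   8.  92.  -0.  79. -57.]
[338. 150.] [575.3 -28.1] [25.8 11.4] yaw 136.5
[224. 161.] [ 510.6 -108.1] [11.4 49.9] yaw 142.5
[299. 105.] [523.9 -25.9] [ 9.4 39.2] yaw 137.3
[336.  61.] [521.8  20.6] [ 30.3 119.5] yaw 29.1
tool delta to target [344.  227.3  14.1]
```

>>> servo_tool --pt "70 34 22 0 0 0 0" --pt "70 41 27 0 0 0 0" --pt "70 41 27 0 0 0 0" --pt "70 41 27 0 0 0 0" --pt "70 41 27 0 0 0 0" --pt "70 41 27 0 0 0 0" --pt "70 41 27 0 0 0 0" --pt "70 41 27 0 0 0 0" --pt "70 20 14 0 0 0 0" --pt "70 0 0 5 0 0 -0.14"

```text
time: 31.25
tool_pos: [492.0, 344.6, 143.3]
tcp_rot: [-179.8, -0.0, 143.4]
ft_force: [-0.6, -0.7, 0.0]
finger_gap: 69.7
```

>>> servo_tool --pt "70 0 0 10 0 0 -0.14" --pt "70 0 0 10 0 0 -0.14" --pt "70 0 0 10 0 0 -0.12" --pt "70 0 0 0 0 0 0"

```text
time: 31.65
tool_pos: [487.8, 345.4, 108.4]
tcp_rot: [-179.5, -0.4, 167.7]
ft_force: [-0.7, -0.3, -0.2]
finger_gap: 70.2
```

```bash
python3 look.py pC 498.3 339 40
```

```text
[487.8 345.4 108.4] [-179.5   -0.4  167.7] [ 30.  13.  92.  -0.  75. -47.]
[314. 214.] [496.2 339.6] [21.5 43.6] yaw 168.3
tool delta to target [-12.1  -3.5  68.3]
```

>>> servo_tool --pt "70 -8 -5 10 -0.008 -0.007 0" --pt "70 0 0 25 0 0 0" --pt "70 0 0 25 0 0 0" --pt "70 0 0 15 0 0 0" --pt "70 0 0 0 0 0 0"

```text
time: 32.2
tool_pos: [498.5, 337.4, 33.1]
tcp_rot: [179.8, 0.3, 166.6]
ft_force: [-1.3, -0.4, -0.1]
finger_gap: 69.9
```

>>> servo_tool --pt "70 2.2 1 8 0 0 -0.02" --pt "70 1 0 10 0 0 0" --pt "70 1 0 7 0 0 0" --pt "70 0 0 3 0 0 0" --pt "70 0 0 0 0 0 0"

```text
time: 32.7
tool_pos: [496.5, 340.2, 5.7]
tcp_rot: [179.6, 0.5, 167.7]
ft_force: [0.2, -0.5, 0.5]
finger_gap: 70.1
```

>>> servo_tool --pt "15 0 0 0 0 0 0" --pt "15 0 0 0 0 0 0" --pt "15 0 0 0 0 0 0" --pt "15 0 0 0 0 0 0" --pt "15 0 0 0 0 0 0" --pt "15 0 0 -20 0 0 0" --pt "15 0 0 -40 0 0 0" --pt "15 0 0 -40 0 0 0" --pt "15 0 0 -15 0 0 0"

```text
time: 33.6
tool_pos: [493.0, 338.4, 121.1]
tcp_rot: [179.9, 0.2, 167.7]
ft_force: [1.5, 1.2, 0.6]
finger_gap: 20.8
```

>>> servo_tool --pt "15 -9 -30 0 0 0 0" --pt "15 -14 -45 0 0 0 0" --pt "15 -14 -45 0 0 0 0" --pt "15 -14 -45 0 0 0 0" --pt "15 -14 -45 0 0 0 0" --pt "15 -14 -45 0 0 0 0" --pt "15 -14 -45 0 0 0 0" --pt "15 -14 -45 0 0 0 0" --pt "15 -10 -30 0 0 0 0" --pt "15 0 0 0 0 0 -0.14"

```text
time: 34.6
tool_pos: [529.3, -65.0, 119.1]
tcp_rot: [179.7, 0.6, 176.1]
ft_force: [-0.7, 0.2, 0.2]
finger_gap: 21.2
```

>>> servo_tool --pt "15 0 0 0 0 0 -0.14" --pt "15 0 0 0 0 0 -0.14" --pt "15 0 0 0 0 0 -0.14" --pt "15 0 0 0 0 0 -0.14" --pt "15 0 0 0 0 0 -0.14" --pt "15 0 0 0 0 0 -0.13" --pt "15 0 0 0 0 0 0"

```text
time: 35.3
tool_pos: [526.1, -67.7, 113.1]
tcp_rot: [179.9, 0.4, -134.6]
ft_force: [0.2, -0.6, -1.1]
finger_gap: 20.7
```

```bash
python3 look.py tC 532 -62.5 60
```

```text
[526.1 -67.7 113.1] [ 179.9    0.4 -134.6] [ -13.    2.  104.    0.   74. -149.]
[371. 254.] [527.4  -2.3] [26.5 21.6] yaw 135.4
[318. 252.] [558.8 -34.3] [37.  30.8] yaw 135.4
[256. 252.] [595.4 -70.4] [31.8 34.9] yaw 112.6
[296.  86.] [ 477.3 -139. ] [18.6 24.4] yaw 99.3
[237.   7.] [ 470.5 -199.7] [24.4  9.9] yaw 174.4
tool delta to target [-7.5 -0.7 53.1]
```

View pics/tC.png

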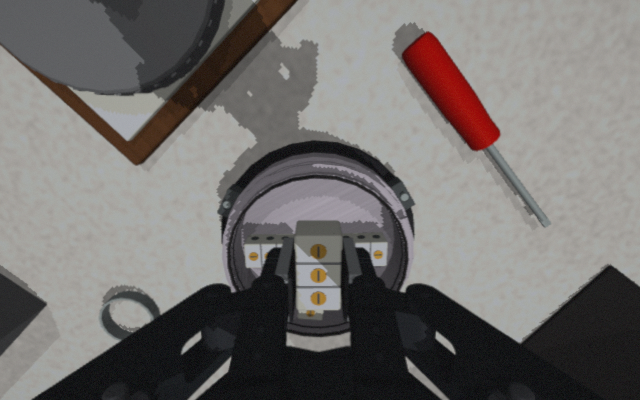

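>>> servo_tool --pt "15 -6.5 -0.5 5 0 0.006 0.03" --pt "15 0 0 20 0 0 0" --pt "15 0 0 20 0 0 0" --pt "15 0 0 5 0 0 0" --pt "15 0 0 0 0 0 0"

```text
time: 35.85
tool_pos: [531.2, -63.1, 61.3]
tcp_rot: [179.9, 0.0, -137.8]
ft_force: [1.0, 0.7, -0.7]
finger_gap: 20.9
```

>>> servo_tool --pt "15 0.5 0 10 0 0 0" --pt "15 0.5 0 12 0 0 0" --pt "15 0.5 0 12 0 0 0" --pt "15 0 0 5 0 0 0" --pt "15 0 0 0 0 0 0"

```text
time: 36.35
tool_pos: [531.0, -64.5, 20.8]
tcp_rot: [180.0, 0.1, -137.9]
ft_force: [-0.7, -0.6, 0.2]
finger_gap: 20.7
```

>>> servo_tool --pt "15 0 0 3 0 0 0" --pt "15 0 0 1 0 0 0" --pt "30 0 0 0 0 0 0" --pt "34 0 0 0 0 0 0" --pt "34 0 0 -15 0 0 0" --pt "34 0 0 -40 0 0 0" --pt "34 0 0 -40 0 0 0" --pt "60 0 0 -40 0 0 0" --pt "60 0 0 0 0 0 0"

```text
time: 37.25
tool_pos: [531.1, -64.7, 161.7]
tcp_rot: [-179.9, 0.2, -137.9]
ft_force: [-0.2, -0.3, 0.3]
finger_gap: 59.9
```

```bash
python3 look.py rC 513 -274 160
python3 - <<'E'
from h import *
a=cv2.resize(snapshot('scene')[170:310,230:480],(500,280),interpolation=2); w=cv2.imread('pics/rC.png')
c=np.zeros((600,640,3),np.uint8);c[:280,:500]=a;c[280:]=w[:320];cv2.imwrite('pics/chk.png',c)
E
```

```text
[531.1 -64.7 161.7] [-179.9    0.2 -137.9] [ -13.   -0.  101.    0.   79. -145.]
[316. 238.] [573.9 -28. ] [18.6 28.7] yaw 132.1
[321. 160.] [512.8 -77.7] [50.6 29.4] yaw 153.8
[254.  19.] [ 463.5 -195. ] [26.9 27. ] yaw 39.3
tool delta to target [ 153.6 -143.3    1.3]
```

View pics/chk.png

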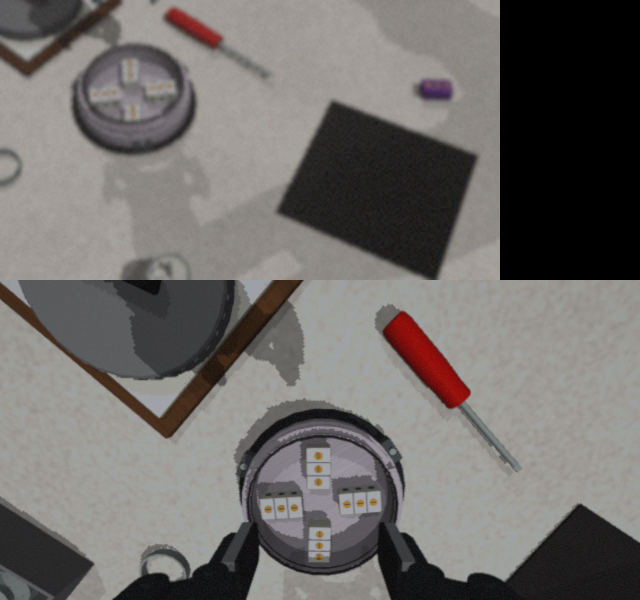

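All four blocks lie flat, laid out as a cross (wrist crop (318,469), (281,507), (360,502), (319,543)), and the pad is empty. Next I fetch the lid.

>>> servo_tool --pt "70 25 -23 0 0 0 0" --pt "70 36 -33 0 0 0 0" --pt "70 36 -33 0 0 0 0" --pt "70 36 -33 0 0 0 0" --pt "70 20 -18 0 0 0 0.14" --pt "70 0 0 0 0 0 0.14" --pt "70 0 0 0 0 0 0.14" --pt "70 0 0 0 0 0 0.14" --pt "70 0 0 0 0 0 0.14" --pt "70 0 0 0 0 0 0.14"

```text
time: 38.35
tool_pos: [511.7, -233.8, 144.6]
tcp_rot: [-177.3, -2.0, 168.0]
ft_force: [-0.8, 0.1, -0.2]
finger_gap: 70.0
```

>>> servo_tool --pt "70 0 0 0 0 0 0.14" --pt "70 0 0 0 0 0 0.14" --pt "70 0 0 0 0 0 0.14" --pt "70 0 0 0 0 0 0.14" --pt "70 0 0 0 0 0 0.14" --pt "70 0 0 0 0 0 0.14" --pt "70 0 0 0 0 0 0.14" --pt "70 0 0 0 0 0 0.1" --pt "70 0 0 0 0 0 0"

```text
time: 39.25
tool_pos: [502.5, -229.0, 130.8]
tcp_rot: [-175.9, 0.6, 103.3]
ft_force: [-0.3, -0.5, 0.9]
finger_gap: 70.3
```

Run:
```python
from h import *
s=sense();print(s['tool_pos'].round(1),s['tcp_rot'].round(1),s['joint_pos'].round()); T=tool();im=snapshot('wrist');cv2.imwrite('pics/lid2.png',im)
g=cv2.cvtColor(im,cv2.COLOR_BGR2GRAY);m=np.zeros_like(g);m[100:250,250:390]=255
for thr in (30,40,50):
  for c in blobs(((g<thr)&(m>0)).astype(np.uint8)*255,400,9000):
    r=cv2.minAreaRect(c);P=onz('wrist',cv2.boxPoints(r),65,T);e=[np.linalg.norm(P[i]-P[i-1]) for i in(1,2)]; k=0 if e[0]>e[1] else 1
    v=P[k+1]-P[k]; print(thr,np.round(r[0]),P.mean(0)[:2].round(1),np.round(e,1),round(np.degrees(np.arctan2(v[1],v[0]))%180,1))
print(d2t([513,-274,100]-s['tool_pos']).round(1))
```

```text
[ 502.5 -229.   130.8] [-175.9    0.6  103.3] [-28.   7.  97.  -3.  79. -40.]
30 [322. 236.] [ 505.6 -249.7] [15.3 22.9] 108.7
40 [323. 235.] [ 505.9 -249. ] [16.  22.6] 104.2
50 [322. 235.] [ 505.5 -249.1] [16.8 22.6] 104.2
50 [348. 148.] [ 507.2 -182. ] [11.5 59.7] 177.5
[-45.9   1.9  31.2]
```

>>> servo_tool --pt "70 0 0 0 -0.072 0.01 -0.08" --pt "70 -20 0 0 0 0 0" --pt "70 -20 2 0 0 0 0" --pt "70 -5 0 0 0 0 0" --pt "70 0 0 0 0 0 0"

```text
time: 39.8
tool_pos: [515.7, -269.4, 125.8]
tcp_rot: [-179.9, -0.6, 109.3]
ft_force: [-0.5, 0.3, 0.4]
finger_gap: 70.2
```

```bash
cat > lid.py <<'E'
from h import *
s=sense();print(s['tool_pos'].round(1),s['tcp_rot'].round(1),s['joint_pos'].round()); T=tool();im=snapshot('wrist');cv2.imwrite('pics/lid3.png',im)
g=cv2.cvtColor(im,cv2.COLOR_BGR2GRAY);m=np.zeros_like(g);m[100:270,250:390]=255
for thr in (30,40,50):
  for c in blobs(((g<thr)&(m>0)).astype(np.uint8)*255,400,9000):
    r=cv2.minAreaRect(c);P=onz('wrist',cv2.boxPoints(r),65,T);e=[np.linalg.norm(P[i]-P[i-1]) for i in(1,2)]; k=0 if e[0]>e[1] else 1
    v=P[k+1]-P[k]; print(thr,np.round(r[0]),P.mean(0)[:2].round(1),np.round(e,1),round(np.degrees(np.arctan2(v[1],v[0]))%180,1))
print(d2t([513,-274,48]-s['tool_pos']).round(1))
E
python3 lid.py
```

```text
[ 515.7 -269.4  125.8] [-179.9   -0.6  109.3] [-33.   9.  94.   0.  77. -52.]
30 [313. 216.] [ 513.1 -274. ] [13.6 65.7] 109.5
40 [313. 216.] [ 513.1 -274. ] [14.9 65.7] 109.6
50 [313. 216.] [ 513.1 -274. ] [14.9 65.7] 109.6
50 [372. 113.] [ 525.2 -193.4] [11.3 27.2] 1.8
[-4.3 -3.9 77.8]
```

Bar is exactly where expected (513.1, -274), yaw 109.5.

>>> servo_tool --pt "70 -4 -4 10 0 -0.01 0" --pt "70 0 0 25 0 0 0" --pt "70 0 0 20 0 0 0" --pt "70 0 0 5 0 0 0" --pt "70 0 0 0 0 0 0"

```text
time: 40.35
tool_pos: [511.8, -272.0, 62.2]
tcp_rot: [-179.8, 0.1, 109.6]
ft_force: [0.3, 0.1, 0.5]
finger_gap: 69.9
```

>>> servo_tool --pt "70 -2.2 0.3 7 -0.004 0 0" --pt "70 0 0 7 0 0 0" --pt "70 0 0 1 0 0 0" --pt "70 0 0 0 0 0 0"

```text
time: 40.75
tool_pos: [514.0, -274.5, 48.2]
tcp_rot: [179.8, 0.2, 109.6]
ft_force: [0.7, 0.3, 0.0]
finger_gap: 70.0
```

>>> servo_tool --pt "70 0 -0.5 1.3 0.003 0.003 0" --pt "10 0 0 0 0 0 0" --pt "10 0 0 0 0 0 0" --pt "10 0 0 0 0 0 0" --pt "10 0 0 0 0 0 0" --pt "10 0 0 0 0 0 0" --pt "10 0 0 0 0 0 0" --force 80

```text
time: 41.45
tool_pos: [514.6, -275.4, 48.6]
tcp_rot: [179.9, 0.2, 109.6]
ft_force: [0.7, -0.3, -0.7]
finger_gap: 14.3
```

>>> servo_tool --pt "10 0 0 -15 0 0 0" --pt "10 0 0 -30 0 0 0" --pt "10 0 0 -25 0 0 0" --pt "10 22 12 -8 0 0 0" --pt "10 36 21 0 0 0 0" --pt "10 36 21 0 0 0 0" --pt "10 36 21 0 0 0 0" --pt "10 36 21 0 0 0 0" --pt "10 25 15 0 0 0 0" --pt "10 0 0 0 0 0 0"

```text
time: 42.45
tool_pos: [556.7, -51.6, 138.9]
tcp_rot: [179.6, 0.3, 109.4]
ft_force: [-0.2, -0.7, -1.7]
finger_gap: 13.9
```

```bash
python3 -c "
from h import *
s=sense();print(s['tool_pos'].round(1),s['tcp_rot'].round(1),d2t([558,-38.5,90]-s['tool_pos']).round(1),s['ft_force'])
c=np.vstack([cv2.resize(snapshot('side')[110:260,240:440],(533,400),interpolation=2)]);cv2.imwrite('pics/lidheld.png',c)
"
```

```text
[556.7 -51.6 138.9] [179.6   0.3 109.4] [12.2  5.3 48.9] [-0.2058714  -0.67792549 -1.70688326]
```

View pics/lidheld.png

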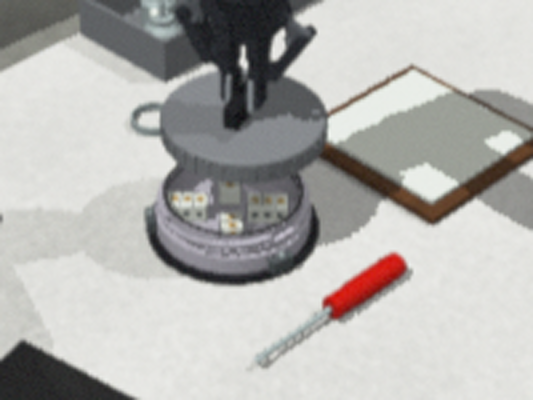

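The lid is held level above the tub, and the blocks are still flat inside.

>>> servo_tool --pt "10 12 5 0 0.006 0.005 0" --pt "10 0 0 15 0 0 0" --pt "10 0 0 20 0 0 0" --pt "10 0 0 10 0 0 0" --pt "10 0 0 0 0 0 0"

```text
time: 43.0
tool_pos: [557.1, -42.8, 92.3]
tcp_rot: [-180.0, 0.1, 109.2]
ft_force: [-0.7, -0.3, -1.9]
finger_gap: 13.9
```

>>> servo_tool --pt "10 4 2.2 0 0 0 0" --pt "10 0 0 3 0 0 0" --pt "10 0 0 0 0 0 0"

```text
time: 43.3
tool_pos: [557.8, -39.1, 89.3]
tcp_rot: [-179.9, 0.1, 109.0]
ft_force: [-0.5, -0.0, -1.7]
finger_gap: 14.3
```

>>> servo_tool --pt "10 1.3 0.4 3 0 0 0.01" --pt "10 0 0 4 0 0 0" --pt "10 0 0 4 0 0 0" --pt "10 0 0 0 0 0 0"

```text
time: 43.7
tool_pos: [558.8, -37.8, 78.9]
tcp_rot: [179.9, 0.2, 108.4]
ft_force: [-0.3, -0.0, -2.1]
finger_gap: 14.2
```

>>> servo_tool --pt "10 0.3 -1.2 2 0 0.003 0" --pt "10 0 0 2 0 0 0" --pt "10 0 0 2 0 0 0" --pt "10 0 0 0 0 0 0"

```text
time: 44.1
tool_pos: [557.8, -37.8, 73.1]
tcp_rot: [179.9, -0.0, 108.4]
ft_force: [-1.2, 0.7, 0.7]
finger_gap: 13.9
```

>>> servo_tool --pt "10 0 0 1.5 0 0 0" --pt "10 0 0 1 0 0 0" --pt "10 0 0 0 0 0 0"

```text
time: 44.4
tool_pos: [557.0, -37.6, 70.5]
tcp_rot: [180.0, -0.1, 108.4]
ft_force: [-0.9, 0.7, -0.5]
finger_gap: 13.7
```

>>> servo_tool --pt "10 0 0 1.5 0 0 0" --pt "10 0 0 1.5 0 0 0" --pt "10 0 0 0 0 0 0"

```text
time: 44.7
tool_pos: [556.8, -37.4, 67.6]
tcp_rot: [-180.0, -0.1, 108.4]
ft_force: [-5.0, 1.0, 2.4]
finger_gap: 14.1
```

>>> servo_tool --pt "10 0.2 -1 0.5 0 0 0" --pt "10 0 0 1 0 0 0" --pt "10 0 0 0 0 0 0"

```text
time: 45.0
tool_pos: [556.8, -37.4, 67.7]
tcp_rot: [179.9, -0.0, 108.5]
ft_force: [-3.0, 0.4, -0.3]
finger_gap: 14.0
```

>>> servo_tool --pt "10 0 0 0.2 0 0 -0.1" --pt "10 0 0 0 0 0 -0.1" --pt "10 0 0 0 0 0 -0.1"

```text
time: 45.3
tool_pos: [556.9, -36.8, 68.9]
tcp_rot: [179.8, -0.1, 126.0]
ft_force: [-5.6, 2.8, 8.1]
finger_gap: 14.2
```

>>> servo_tool --pt "10 0 0 -0.4 0 0 -0.1" --pt "10 0 0 -0.4 0 0 -0.1" --pt "10 0 0 -0.4 0 0 -0.1" --pt "10 0 0 -0.3 0 0 -0.1"

```text
time: 45.7
tool_pos: [556.3, -37.2, 70.9]
tcp_rot: [179.8, -0.0, 149.7]
ft_force: [-4.7, 2.2, 5.8]
finger_gap: 14.3
```

>>> servo_tool --pt "10 0 0 -0.4 0 0 -0.08" --pt "10 0 0 -0.3 0 0 -0.08" --pt "10 0 0 -0.2 0 0 -0.08" --pt "10 0 0 -0.2 0 0 -0.08"

```text
time: 46.1
tool_pos: [556.1, -37.7, 72.3]
tcp_rot: [179.8, 0.0, 168.8]
ft_force: [0.1, -0.1, -1.2]
finger_gap: 14.0
```

>>> servo_tool --pt "10 0 0 1.5 0 0 0" --pt "10 0 0 1.5 0 0 0" --pt "10 0 0 1.5 0 0 0"

```text
time: 46.4
tool_pos: [555.7, -37.8, 66.7]
tcp_rot: [179.9, 0.0, 168.6]
ft_force: [-0.4, 0.0, -1.4]
finger_gap: 13.9
```

>>> servo_tool --pt "10 0 0 1 0 0 0" --pt "10 0 0 1 0 0 0" --pt "10 0 0 0 0 0 0"

```text
time: 46.7
tool_pos: [556.0, -37.9, 65.3]
tcp_rot: [179.9, 0.0, 168.5]
ft_force: [-1.8, 0.8, -1.8]
finger_gap: 13.9
```

>>> servo_tool --pt "10 0 0 1 0 0 0" --pt "10 0 0 1 0 0 0" --pt "10 0 0 0 0 0 0"

```text
time: 47.0
tool_pos: [556.0, -37.8, 65.2]
tcp_rot: [179.9, 0.0, 168.4]
ft_force: [-1.7, 0.6, -1.1]
finger_gap: 13.9
```

>>> servo_tool --pt "10 0 0 2.5 0 0 0" --pt "10 0 0 0 0 0 0"

```text
time: 47.2
tool_pos: [556.0, -37.8, 65.3]
tcp_rot: [179.9, -0.0, 168.4]
ft_force: [-1.8, 0.3, -2.6]
finger_gap: 14.2
```

>>> servo_tool --pt "10 0 0 0.8 0 0 0.1" --pt "10 0 0 0.6 0 0 0.1" --pt "10 0 0 0.6 0 0 0.1" --pt "10 0 0 0.6 0 0 0.1"

```text
time: 47.6
tool_pos: [555.8, -38.1, 63.2]
tcp_rot: [180.0, -0.0, 144.8]
ft_force: [-3.3, 1.7, 4.1]
finger_gap: 13.9
```

>>> servo_tool --pt "10 0 0 0.5 0 0 0.1" --pt "10 0 0 0.5 0 0 0.1" --pt "10 0 0 0.5 0 0 0.1" --pt "10 0 0 0.5 0 0 0.1" --force 100

```text
time: 48.0
tool_pos: [556.2, -37.9, 61.3]
tcp_rot: [180.0, 0.0, 120.9]
ft_force: [-3.2, 1.8, 4.4]
finger_gap: 13.8
```

>>> servo_tool --pt "10 0 0 0.4 0 0 0.1" --pt "10 0 0 0.4 0 0 0.1" --pt "10 0 0 0.4 0 0 0.1" --pt "10 0 0 0.4 0 0 0.1"

```text
time: 48.4
tool_pos: [556.6, -37.8, 59.6]
tcp_rot: [179.9, 0.0, 97.0]
ft_force: [-1.9, 1.4, 4.9]
finger_gap: 13.5
```

```bash
python3 -c "
from bench import *
s=sense();print(s['wrist_torque'],s['ft_force'],s['finger_gap'])"
```

```text
[0.20662787 0.47206221 0.45160444] [-1.90653997  1.423431    4.91900981] 13.526102558839998
```

>>> servo_tool --pt "10 0 0 0.3 0 0 0.08" --pt "10 0 0 0.3 0 0 0.08" --pt "10 0 0 0.2 0 0 0.08"

```text
time: 48.7
tool_pos: [557.0, -37.8, 59.6]
tcp_rot: [179.9, 0.0, 82.7]
ft_force: [-5.1, 2.2, 5.3]
finger_gap: 13.6
```

```bash
python3 -c "
from bench import *
s=sense();print(s['wrist_torque'],s['tcp_rot'],s['finger_gap'])"
```

```text
[0.25753274 0.82799704 1.10035697] [1.79903704e+02 4.49100558e-02 8.27001576e+01] 13.63659275997834
```

>>> servo_tool --pt "10 0 0 0.3 0 0 0.06" --pt "10 0 0 0.3 0 0 0.06" --force 120

```text
time: 48.9
tool_pos: [556.8, -37.5, 59.7]
tcp_rot: [179.9, 0.1, 75.8]
ft_force: [-4.7, 0.8, 5.8]
finger_gap: 13.1
```

```bash
python3 -c "
from bench import *
s=sense();print(s['wrist_torque'],s['tcp_rot'],s['finger_gap'])"
```

```text
[1.24547976e-03 8.15780499e-01 3.60660498e+00] [1.79916590e+02 1.24158829e-01 7.58346322e+01] 13.134415358905397
```

>>> servo_tool --pt "30 0 0 0 0 0 0" --pt "60 0 0 0 0 0 0" --pt "70 0 0 0 0 0 0" --pt "70 0 0 -10 0 0 0" --pt "70 0 0 -40 0 0 0" --pt "70 0 0 -40 0 0 0" --pt "70 0 0 -40 0 0 0" --pt "70 0 0 -30 0 0 0" --pt "70 0 0 0 0 0 0" --force 40

```text
time: 49.8
tool_pos: [556.7, -37.6, 228.1]
tcp_rot: [179.8, 0.1, 75.9]
ft_force: [1.3, -0.3, 0.6]
finger_gap: 70.2
```

Run:
```python
from h import *
s=sense();print(s['tool_pos'].round(1),s['tcp_rot'].round(1)); T=tool();im=snapshot('wrist')
g=cv2.cvtColor(im,cv2.COLOR_BGR2GRAY);m=np.zeros_like(g);m[80:270,250:390]=255
for c in blobs(((g<40)&(m>0)).astype(np.uint8)*255,300,9000):
    r=cv2.minAreaRect(c);P=onz('wrist',cv2.boxPoints(r),76,T);e=[np.linalg.norm(P[i]-P[i-1]) for i in(1,2)]; k=0 if e[0]>e[1] else 1
    v=P[k+1]-P[k]; print(np.round(r[0]),P.mean(0)[:2].round(1),np.round(e,1),round(np.degrees(np.arctan2(v[1],v[0]))%180,1))
sd=snapshot('side'); old=cv2.imread('pics/side0.png')
c=np.vstack([np.hstack([cv2.resize(x[140:230,280:380],(320,288),interpolation=2) for x in (old,sd)]),im[:300]]);cv2.imwrite('pics/fin.png',c)
```

```text
[556.7 -37.6 228.1] [1.798e+02 1.000e-01 7.590e+01]
[317. 178.] [556.6 -36.6] [14.6 65.3] 80.6
```

View pics/fin.png

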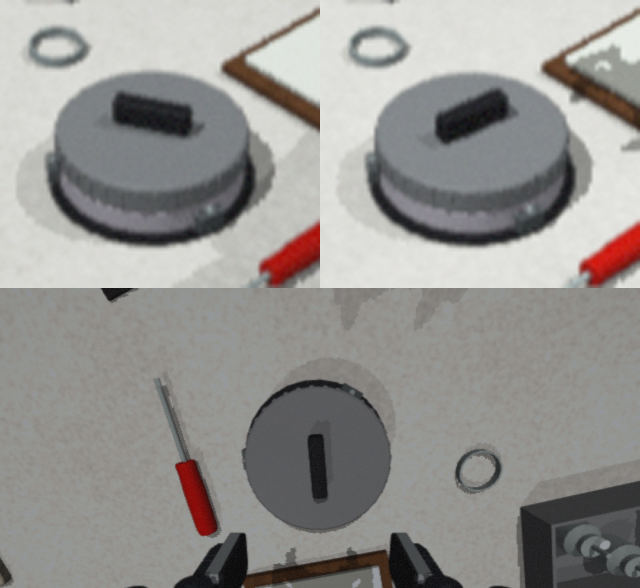

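The lid sits level and lower than at the start, with its bar at yaw 80.6. It has stopped hard and the gripper is clear.

```bash
python3 -c "
from bench import *
print(hand_in())"
```

```text
the job is handed in; nothing more can be done
None
```

The job is done and handed in at about 50 s of the 210 s allowed. I know of no failed check, but I did not measure the lid's final height directly.

- **Lid off:** I unscrewed the lid about 83° counter-clockwise and laid it on the white plate.
- **Blocks:** all four blocks from the pad are in the tub. A view straight down the tub showed them flat on the floor and clear of each other, with the pad empty. One block met the tub, probably at the wall or rim, with 3–4 N on the way in. I moved it inward, and it then met the floor with a short push of about 36 N at the wrist before I released it.
- **Lid on:** set level on the neck, the lid rode up about 4.5 mm over 60° of backward turning. It then came free and dropped about 6–7 mm into the thread start. Only after that did I turn it clockwise, about 88° by the bar.

**Last checks:**
- **Screwed home:** the lid stopped going down and the turning torque rose from 0.45 to 3.6 N m, a hard stop well past the 0.5 N m given. The tool turned a few degrees more than the bar did (to 76° against 80.6°), so the grip slipped or flexed a little at the end.
- **Final picture:** the lid is level, centred and looks lower than at the start. The screwdriver and clamp band are where they were. The heater and the purple look-alike were not in that picture, but I never went near them.

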